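# Draw a bottle rest tight onto the filler with its cam lock

## Task

Fit the square-based bottle rest to the bottle filler: set it down in the channel of the filler's base with its bolt towards the cam, and slide it in until it gently meets the rubber stop. Then turn the cam clockwise by its square head, roughly half a turn, until its hook has drawn the bolt in tight and the rubber is firmly squeezed, but no further, for the rubber must never be crushed. Let go, and leave the other things on the bench where they are.

Things in the scene. Friction and masses are not known exactly. Their poses are not given: they have to be found in the camera images.
- filler: Fixed base of the bottle filler: white plate 100 mm wide (y), 12 mm thick, x = -200 to +205 mm. Origin on the bench top under the cam's axis; z up; +x runs out along the channel to its open end. A mast up to 300 mm high stands at x = -170 mm. Cam at the origin, rubber stop next, then the channel.
- channel (a point): Middle of the channel's floor, 150 mm from the cam's axis, 12 mm above the bench, axes as the filler's. The channel is 64 mm wide between two rails (filler x = 70 to 205 mm), 8 mm high; above them lips flare out to 27 mm above the bench, 76 mm apart. The rest belongs in it with its axes parallel to these: with the base's centre here it goes in from above, clear of the stop.
- stop: Rubber stop, origin and axes as the filler's: two pads, one each side of a 24 mm slot for the bolt, 26 to 40 mm above the bench. The rubber's face lies anywhere from x = 61.5 to 68.5 mm: unknown shims are behind it, this pose does not tell them, only touch does. It gives 1 mm per 15 N: squeezed 0.6 to 2 mm (9 to 30 N) by the rest's front face it is tight; at 40 N it is crushed.
- cam (a joint): Turn of the cam in rad, positive clockwise from above, range -0.6 to 4.4; near 0 at the start, when its mouth is open to the channel. The hook comes up tight somewhere between 1.9 and 4.2 rad. It stays where it is left. Turning it free takes about 0.06 N m; the load adds very roughly 0.02 N m per N of squeeze on the rubber.
- cam_axis (a point): Fixed point on the cam's axis, 32 mm above the bench, axes as the filler's. The cam is a half-moon steel disc of 43 mm radius, top 43 mm above the bench; below it, 26 to 38 mm up, hangs a spiral hook. From 1.0 rad on, it passes outside the peg; at angle a it holds the peg's centre at most 27.1 + 3.5 (3.1 - a) mm from the axis, so it draws 3.5 mm per rad.
- cam_head (a point): On the cam's axis, at a height to grip its square head: 26 mm across flats, from 44 to 74 mm above the bench, this point at 66 mm. x and y axes are square to the head's flats and turn with it.
- rest_grip (a point): Bottle rest (about 0.35 kg), white plastic: base 80 (x) by 60 (y) by 30 mm; on it an upright grip rib 40 (x) by 14 (y) mm, 38 mm tall, and on the +x side a V of two cheeks 28 mm tall. This point is in the rib, 52 mm above the underside and 12 mm from the base's centre towards -x; z up. Take the rib across y. A bolt sticks out of the base's -x face.
- rest_peg (a point): Upright peg, 8 mm thick, near the end of the rest's bolt (flat tongue 12 mm wide, 6 to 12 mm above the underside). Its top is 26 mm above the underside, this point 20 mm. It is 64 mm from rest_grip towards the rest's -x and 36 mm ahead of the base's front face. Slid in to the stop it lies 25 to 33 mm from the cam's axis, inside the hook's mouth.
- bottle_a: full amber glass bottle, 68 mm across, 200 mm tall, upright; origin at the centre of its underside
- bottle_b: a second bottle like it
- jar: small jar, 60 mm across, 75 mm tall; origin underneath
- spare_rest: another rest on a ROUND 76 mm base, without a bolt: not the one wanted; 60 mm tall, origin underneath
- stopper: cork stopper, 30 mm across, 34 mm tall; origin underneath
- spanner: open spanner 150 mm long lying flat
- beaker: clear beaker, 70 mm across, 80 mm tall; origin underneath
There are look-alikes about, which are no part of the job. What is shaped like the part that bears rest_grip but red is not meant.

How it is judged:
By the outcome, as a careful person would: the job done as asked, in the order asked, and still so for the second after the job is handed in, with the robot touching nothing.
It also fails if it takes over 67 s, if anything falls off the work surface, if the arm or the gripper's body presses on something with over 40 N, if the wrist force passes 120 N, or if a joint passes its speed limit or range.

## Robot

A 6-joint arm with a two-finger parallel gripper is mounted at the origin on the work surface. World frame = base frame: x ahead of the robot, y to its left, z up, the work surface at z = 0. Lengths are in mm, angles in rad, forces in N, time in s.
With the tool pointing down it reaches from about 400 to 925 mm from the base axis. Payload 12.5 kg.
Tool frame: the origin (TCP) lies at the very end of the fingers, on their centre line; the grasp point (between the pads) lies env.grip_point_offset behind it (env.grip_point_offset is the distance from the TCP to the grasp point, in mm); y points along the fingers, z is the direction in which the jaws open and shut, and the axes are right-handed (so a half turn about y gives the same grasp; the last joint's range is limited). The gripper opens to 95 mm and grips with 3 to 60 N. Pads are 20 mm wide; open, the fingers measure 119 mm over their backs; the gripper's body (75 mm by 180 mm) begins 59 mm behind the grasp point.
Start: joints at [1.061, 0.491, 1.559, -0, 1.092, -0.106], TCP at [245.558, 574.759, 214.661] pointing down, gripper open.
Joint ranges: [-3.1, 3.1], [-0.84, 2.19], [0.05, 2.79], [-1.13, 4.28], [0.06, 2.93], [-2.69, 2.69]. Speed limits (rad/s): [2.22, 2.22, 2.79, 3.14, 3.14, 3.14].

## Interface

Orientations are given as [roll, pitch, yaw] about the fixed x, y, z axes, in that order (R = Rz(yaw) Ry(pitch) Rx(roll)).
In Python, from cell import readout, read_camera, env, nets gives the robot as it stands.
- The arm moves only by the tool apply_moves, never from a script. Its argument "increments" is a list of rows, each a list of 3 entries, a list of its own where there are three numbers: the shift along the tool's x, y, z in cm, then the turn, a rotation vector about the tool's x, y, z in degrees, then the finger opening in cm, from 0 to 9.51. A call has exactly 5 rows; each row shifts and turns the pose as measured when the row begins, along the tool's axes as they then stand; what a row does not reach is not made up. A row lasts 1/8 s, in which the tool goes at most 62.5 mm and 10.7 degrees, less where a joint would pass 70% of its speed; a pose out of reach is approached as far as the arm can. A call with a gripper value outside its range is refused whole. The fingers move at their own pace and stop on an object; the grip force is fixed at half the most. Time passes only in rows, so rows that do not move let the fingers close, or fill a call up. It gives the time, the measured TCP pose, the force and the opening at its end, in the units of the state.
- readout.state(): the state, without advancing time (a new reading comes with each control period).
- read_camera(name): name is "side" or "top"; returns a dict with "img" (420x560x3 uint8, red, green, blue), "vfov" (degrees; the focal length in pixels is half the picture's height over the tangent of half this angle, whatever the lens; pixels are square), "cx", "cy" (the principal point, pixels), "rvec" (rotation vector, rad) and "tvec" (3), from world to camera coordinates, as OpenCV has them. Camera axes: x right, y down, z forward; pixel columns grow to the right and rows downward; lengths in mm; the calibration is good to about 2 mm. A picture is of the moment at which its call begins. There is no depth.
- env.job_done(): hands the job in, once; it reports no verdict.
Trained networks look in a picture, given as the dict that the camera call returned (one of the last four; its "shot" number tells which), for a name from the list of things; names that differ only in an ending like _2 or _b are one class to them, and where a whole thing is asked for, a point or a joint stands for the part that bears it (a point fixed in the world has none). Each returns a list of dicts, best first, with "confidence" (0 to 1); they miss things now and then, are a little off and sometimes report something else, mostly with a low value. They report only what shows in the picture. A call takes as long as a camera call. They do not tell look-alikes from the thing itself.
- nets.look_for(picture, thing): "point" ([x, y, z] in mm, in the coordinates of the camera as it stood for that picture, good to about 4 mm: the middle of the surface that is visible of it).
- nets.mark_of(picture, thing): "point" ([x, y, z] in mm, in the coordinates of the camera as it stood for that picture, good to about 4 mm: a listed point, or the origin of a listed thing).
The state is a dict: "t": time; "joints": joint angles; "qvel": joint speeds; "tau": joint torques, N m; "eef_pos": TCP position; "tcp_rot": TCP orientation; "ft_force": force on the tool from outside, world axes, zero at the start; "moment": the same for the moment, N m; "opening": opening from 0.0 (shut) to 1.0 (fully open).
Only numpy, scipy, OpenCV 4.12 (cv2) and the standard library are available. Lean on these libraries where they do the work, as an engineer would, in place of code of your own. Each camera call takes 0.05 s, during which the arm holds its last target. There are 200 camera calls.

## Working session

There is one attempt and no reset: what is moved stays moved. The work goes in short steps, Python scripts to look and compute and a tool call to move; the robot and the scene stay as the last step left them, time stands still between calls to the robot, and variables do not carry over. Pictures are saved under pics/ and viewed, about 8 in all and at most 12, crops included, and the job is handed in when it is done.

Besides the shell and the picture viewer there is one more tool, called as name(argument=value, ...), one argument or row to a line, values as JSON. apply_moves: Moves the arm, as the interface text tells. Its arguments: {"type":"object","properties":{"increments":{"type":"array"}},"required":["increments"]}

```bash
mkdir -p pics; ls; cat > h.py <<'E'
import numpy as np,cv2
from scipy.spatial.transform import Rotation as R
from cell import readout, read_camera, env, nets
def toworld(p,pt):
    Rm=cv2.Rodrigues(np.array(p["rvec"],float))[0]
    return Rm.T@(np.array(pt,float)-np.array(p["tvec"],float).ravel())
def K(p):
    f=p["img"].shape[0]/2/np.tan(np.radians(p["vfov"])/2)
    return np.array([[f,0,p["cx"]],[0,f,p["cy"]],[0,0,1.]])
def proj(p,pts):
    return cv2.projectPoints(np.array(pts,float).reshape(-1,1,3),np.array(p["rvec"],float),np.array(p["tvec"],float),K(p),None)[0].reshape(-1,2)
def ray_z(p,uv,z):
    Rm=cv2.Rodrigues(np.array(p["rvec"],float))[0];c=-Rm.T@np.array(p["tvec"],float).ravel()
    d=Rm.T@np.linalg.inv(K(p))@np.array([uv[0],uv[1],1.]);return c+d*(z-c[2])/d[2]
def save(p,n,crop=None,s=1):
    im=p["img"][...,::-1]
    if crop: x0,y0,x1,y1=crop; im=im[y0:y1,x0:x1]
    cv2.imwrite("pics/"+n,cv2.resize(im,None,fx=s,fy=s,interpolation=cv2.INTER_CUBIC))
E
python3 - <<'E'
from h import *
print(readout.state(), env.grip_point_offset)
ps={c:read_camera(c) for c in("top","side")}
for c,p in ps.items():
    save(p,c+"0.png",s=1.4)
    print(c,p["shot"],p["vfov"],p["cx"],p["cy"])
    for n in ["filler","channel","stop","cam_axis","cam_head","rest_grip","rest_peg","bottle_a","jar","spare_rest","stopper","spanner","beaker"]:
        for d in nets.mark_of(p,n)[:4]:
            w=toworld(p,d["point"]);print(n,round(d["confidence"],2),w.round(0),proj(p,[w]).round(0)[0])
E
```

```text
pics
{'t': 0.0, 'joints': array([ 1.06138192e+00,  4.91575760e-01,  1.55948354e+00, -3.17476682e-05,
        1.09168846e+00, -1.05615576e-01]), 'qvel': array([-1.90092522e-03,  7.74685826e-04, -2.05540118e-03,  2.20487023e-04,
       -1.05689697e-03,  1.45242021e-05]), 'tau': array([-4.23202482e-04, -6.12646580e+01, -2.58172989e+01,  6.91429898e-02,
        4.83259361e-02, -1.38895980e-04]), 'eef_pos': array([245.43996711, 574.50960597, 214.03994335]), 'tcp_rot': array([-1.57194796e+00,  9.37711769e-05, -4.03784232e-01]), 'ft_force': array([-0.08918591, -0.00431735,  0.16710702]), 'moment': array([-0.04326679,  0.02643034,  0.04259276]), 'opening': 1.0044278001474012} 18.8
top 1 50.292611986171686 277.7436449413958 211.8540705673819
filler 0.64 [ 518. -126.   -4.] [383. 218.]
filler 0.37 [ 519. -127.   29.] [386. 216.]
channel 0.93 [498.  21.  16.] [324. 226.]
channel 0.49 [612. 177.  22.] [258. 179.]
cam_axis 0.82 [ 520. -131.   30.] [388. 215.]
cam_head 0.88 [ 522. -128.   64.] [390. 212.]
cam_head 0.45 [438. 433.   0.] [153. 252.]
rest_grip 0.9 [222. 279.  53.] [211. 348.]
rest_pe
[... 555 characters left out ...]
 [309. 202.]
channel 0.34 [439. 429.  -2.] [295. 366.]
stop 0.57 [ 519. -124.    0.] [310. 166.]
cam_axis 0.84 [ 519. -125.   32.] [310. 156.]
cam_head 0.84 [ 523. -125.   68.] [309. 145.]
rest_grip 0.95 [595. 244.  55.] [240. 253.]
rest_grip 0.62 [221. 275.  53.] [427. 299.]
rest_peg 0.77 [610. 182.  18.] [243. 241.]
rest_peg 0.59 [265. 230.  16.] [402. 288.]
bottle_a 0.89 [768.  60.  -1.] [195. 200.]
bottle_a 0.64 [772. -93.   1.] [214. 160.]
jar 0.84 [390. 127.   0.] [346. 245.]
spare_rest 0.87 [739. 208.  -2.] [184. 247.]
stopper 0.48 [622. 415.  -1.] [201. 339.]
spanner 0.51 [ 373. -173.   -1.] [367. 162.]
spanner 0.42 [392. 127.  -0.] [345. 244.]
beaker 0.8 [441. 430.  -0.] [294. 365.]
```

View pics/top0.png

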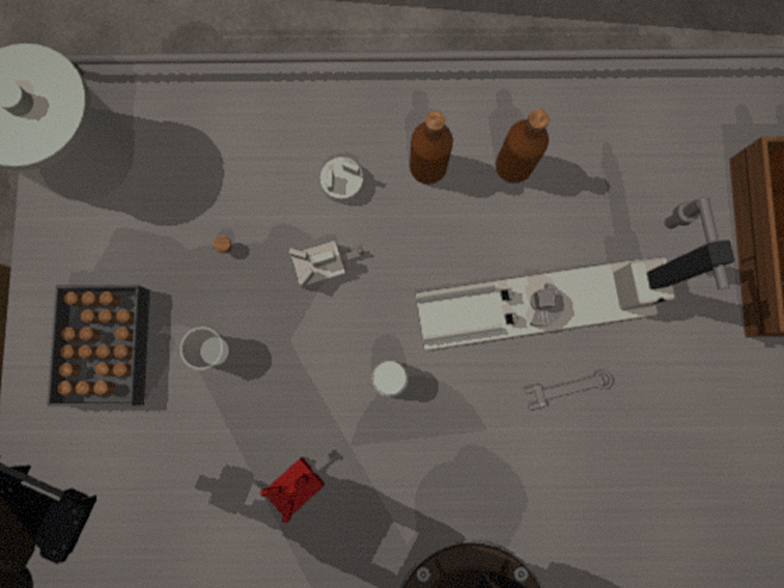

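View pics/side0.png

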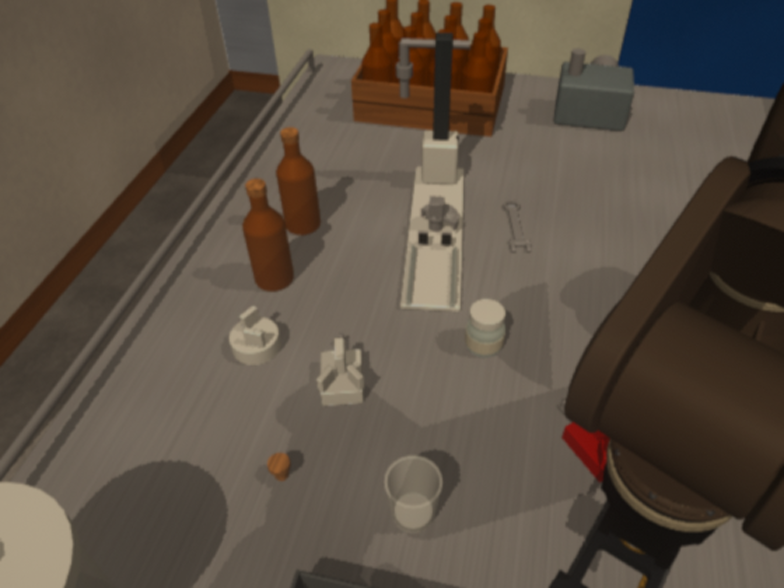

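The white square-based rest sits at about (320,262) in the top view, with its bolt pointing right. The filler lies right of centre, its channel opening to the left. The red look-alike is at about (292,490). Next I refine both poses with the networks and an overlay.

```bash
cat >> h.py <<'E'
def frame(x,y,yaw):
    c,s=np.cos(yaw),np.sin(yaw); return lambda P:np.c_[np.array(P)[:,0]*c-np.array(P)[:,1]*s+x,np.array(P)[:,0]*s+np.array(P)[:,1]*c+y,np.array(P)[:,2]]
def box(x0,x1,y0,y1,z): return [[x0,y0,z],[x1,y0,z],[x1,y1,z],[x0,y1,z]]
def draw(im,p,P,col,s,off):
    uv=(proj(p,P)+0.5-off)*s-0.5
    cv2.polylines(im,[np.round(uv*8).astype(np.int32)],True,col,1,cv2.LINE_AA,3)
E
python3 - <<'E'
from h import *
from collections import defaultdict
acc=defaultdict(list)
for k in range(3):
  for c in("top","side"):
    p=read_camera(c)
    for n in ["channel","cam_axis","cam_head","rest_grip","rest_peg"]:
        for d in nets.mark_of(p,n)[:4]:
            w=toworld(p,d["point"])
            if d["confidence"]>.4 and w[0]>300 and not(n=="channel" and w[1]>100) and not(n!="rest_grip" and n!="rest_peg" and w[1]>100): acc[n,c].append(w)
m={}
for k,v in acc.items():
    print(k,len(v),np.mean(v,0).round(1),np.std(v,0).round(1)); m.setdefault(k[0],[]).append(np.mean(v,0))
m={k:np.mean(v,0) for k,v in m.items()}
a=m["cam_axis"];b=m["channel"];g=m["rest_grip"];q=m["rest_peg"]
fy=np.arctan2(*(b-a)[[1,0]]);ry=np.arctan2(*(g-q)[[1,0]])
print("filler",a,np.degrees(fy),np.linalg.norm((b-a)[:2]),"rest",g,np.degrees(ry),np.linalg.norm((g-q)[:2]))
F=frame(a[0],a[1],fy);G=frame(g[0],g[1],ry)
for c,crop,s in(("top",(190,155,490,270),2.6),("side",(215,110,345,300),3.1)):
    p=read_camera(c);x0,y0,x1,y1=crop
    im=cv2.resize(p["img"][y0:y1,x0:x1,::-1],None,fx=s,fy=s,interpolation=cv2.INTER_CUBIC)
    o=np.array([x0,y0])
    draw(im,p,F(box(-200,205,-50,50,12)),(0,255,0),s,o);draw(im,p,F(box(-13,13,-13,13,74)),(255,0,0),s,o)
    draw(im,p,F(box(70,205,-32,32,12)),(255,255,0),s,o)
    draw(im,p,G(box(-28,52,-30,30,30)),(0,255,0),s,o);draw(im,p,G(box(-20,20,-7,7,68)),(0,0,255),s,o)
    draw(im,p,G(box(-28,52,-30,30,0)),(255,255,0),s,o);draw(im,p,G(box(-68,-60,-4,4,26)),(255,0,255),s,o)
    cv2.imwrite(f"pics/{c}1.png",im); np.save(c+".npy",p["img"])
E
```

```text
('channel', 'top') 3 [499.9  22.5  15.9] [0.7 1.1 1.4]
('cam_axis', 'top') 2 [ 519.  -125.4   29.1] [0.8 0.  0.7]
('cam_head', 'top') 3 [ 522.1 -127.8   63. ] [0.2 1.6 0.6]
('rest_grip', 'top') 3 [587.9 240.7  50.3] [0.8 0.8 0.9]
('rest_peg', 'top') 3 [583.7  78.1  13.6] [ 42.5 143.2  12.1]
('channel', 'side') 3 [493.6  22.5  15.1] [0.5 0.8 0.8]
('cam_axis', 'side') 4 [580.8 -78.6  23.2] [107.6  79.7  14.6]
('cam_head', 'side') 3 [ 523.1 -126.2   68.1] [0.9 0.2 2.6]
('rest_grip', 'side') 3 [592.7 241.9  53. ] [0.3 1.7 1. ]
('rest_peg', 'side') 3 [608.6 183.   18.3] [1.4 1.5 1. ]
filler [ 549.89959662 -102.0079883    26.19038188] 113.106919614603 135.3888432130958 rest [590.32396078 241.32471618  51.60759941] 93.01254765138368 110.9563149507703
```

View pics/top1.png

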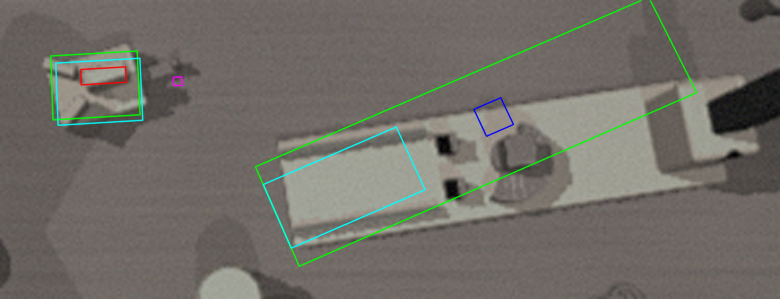

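View pics/side1.png

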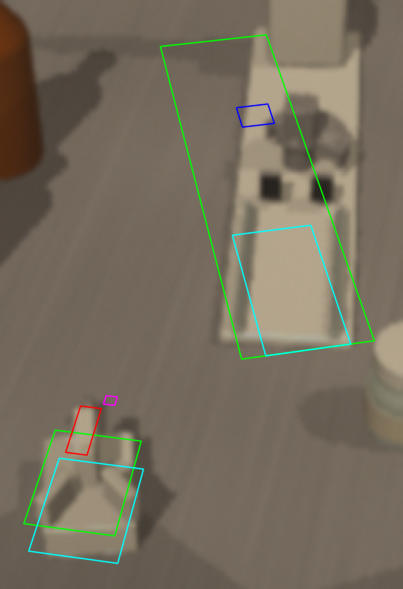

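The averages were spoiled by mixed detections (wrong overlay), so I filter those and fit to the image edges.

```bash
cat > fit.py <<'E'
from h import *
from scipy.optimize import minimize
ps={c:read_camera(c) for c in("top","side")}
gr={c:cv2.GaussianBlur(cv2.cvtColor(p["img"],cv2.COLOR_RGB2GRAY),(0,0),1.0).astype(np.float32) for c,p in ps.items()}
def samp(c,P):
    uv=proj(ps[c],P).astype(np.float32)
    return cv2.remap(gr[c],uv[:,0].reshape(-1,1),uv[:,1].reshape(-1,1),cv2.INTER_LINEAR).ravel()
def score(F,edges,w=3):  # edges: (c,A,B,outward normal) ; inside minus outside brightness
    s=0
    for c,A,B,n in edges:
        t=np.linspace(0,1,60)[:,None];L=np.array(A)*(1-t)+np.array(B)*t;n=np.array(n)*w
        s+=np.abs(samp(c,F(L-n))-samp(c,F(L+n))).mean()
    return s
E_f=[("top",[-110,50,12],[60,50,12],[0,1,0]),("top",[-110,-50,12],[205,-50,12],[0,-1,0]),("top",[205,-30,12],[205,30,12],[1,0,0]),
 ("side",[-100,50,12],[60,50,12],[0,1,0]),("side",[-110,-50,12],[60,-50,12],[0,-1,0]),("side",[205,-30,12],[205,30,12],[1,0,0])]
def fit(E,x0,sc=(4,4,.04)):
    x0=np.array(x0);best=None
    for views in(("top",),("side",),("top","side")):
        e=[k for k in E if k[0] in views]
        f=lambda v:-score(frame(*v),e)
        cand=[]
        rng=np.random.default_rng(0)
        for i in range(12):
            s0=x0+rng.normal(0,1,3)*sc*(i>0)
            cand.append(minimize(f,s0,method="Nelder-Mead",options=dict(initial_simplex=s0+np.vstack([np.zeros(3),np.diag(sc)]),xatol=.01,fatol=.01)))
        r=min(cand,key=lambda r:r.fun);print(views,r.x[:2].round(1),np.degrees(r.x[2]).round(2),-r.fun/len(e))
    return r.x
fv=fit(E_f,[522,-127,np.radians(98.5)])
E_r=[("top",[52,-25,30],[52,25,30],[1,0,0]),("top",[-28,-25,30],[-28,25,30],[-1,0,0]),("top",[-20,30,30],[45,30,30],[0,1,0]),("top",[-20,-30,0],[45,-30,0],[0,-1,0]),
 ("side",[52,-28,0],[52,28,0],[1,0,0]),("side",[-25,30,0],[50,30,0],[0,1,0]),("side",[-20,-30,30],[30,-30,30],[0,-1,0])]
rv=fit(E_r,[591,242,np.radians(104)])
np.save("fv.npy",fv);np.save("rv.npy",rv)
F=frame(*fv);G=frame(*rv)
tiles=[]
for c,crop,s in(("top",(270,175,485,240),3.7),("top",(198,162,278,217),5),("side",(215,230,285,300),5.5)):
    p=ps[c];x0,y0,x1,y1=crop
    im=cv2.resize(p["img"][y0:y1,x0:x1,::-1],None,fx=s,fy=s,interpolation=cv2.INTER_CUBIC);o=np.array([x0,y0])
    draw(im,p,F(box(-200,205,-50,50,12)),(0,255,0),s,o);draw(im,p,F(box(-13,13,-13,13,74)),(255,0,0),s,o)
    draw(im,p,F(box(70,205,-32,32,12)),(255,255,0),s,o)
    draw(im,p,G(box(-28,52,-30,30,30)),(0,255,0),s,o);draw(im,p,G(box(-20,20,-7,7,68)),(0,0,255),s,o)
    draw(im,p,G(box(-28,52,-30,30,0)),(255,255,0),s,o);draw(im,p,G(box(-68,-60,-4,4,26)),(255,0,255),s,o)
    tiles.append(im)
h=max(tiles[1].shape[0],tiles[2].shape[0]);pad=lambda im,H,W:cv2.copyMakeBorder(im,0,max(0,H-im.shape[0]),0,max(0,W-im.shape[1]),0)
low=np.hstack([pad(t,h,0) for t in tiles[1:]]);W=max(low.shape[1],tiles[0].shape[1])
im=np.vstack([pad(tiles[0],0,W),pad(low,0,W)])
k=min(1,800/im.shape[1],600/im.shape[0]);print(im.shape);cv2.imwrite("pics/fit2.png",cv2.resize(im,None,fx=k,fy=k,interpolation=cv2.INTER_AREA))
E
python3 fit.py
```

```text
('top',) [ 520.1 -125.5] 98.64 39.04511515299479
('side',) [ 516.9 -121. ] 98.24 30.607454935709637
('top', 'side') [ 518.8 -124.6] 98.3 31.272572835286457
('top',) [599.6 243.2] 106.3 31.152362823486328
('side',) [591.8 238.8] 106.97 27.808095296223957
('top', 'side') [591.9 240.5] 107.04 29.176801409040177
(625, 796, 3)
```

View pics/fit2.png

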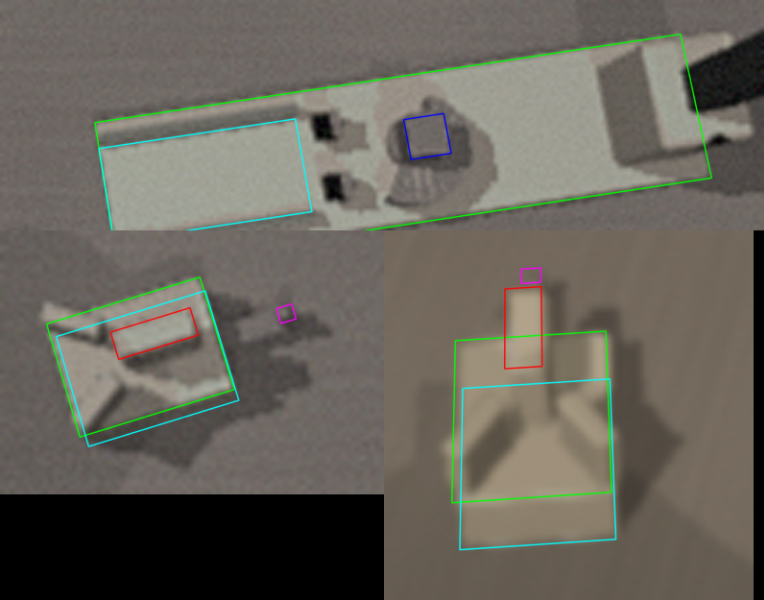

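The overlay fits in both views: filler at about (519,-125) with yaw 98.4°, and rest_grip at (592,240.5) with yaw 107°. Next is a small helper to work out the moves.

```bash
cat > go.py <<'E'
import sys
from h import *
def rows(x,y,z,yaw,n,start=None,grip=None):
    s=readout.state();p0=np.array(s["eef_pos"]);R0=R.from_euler("xyz",s["tcp_rot"])
    R1=R.from_euler("xyz",[-np.pi/2,0,np.radians(yaw)]);p1=np.array([x,y,z],float);dv=(R0.inv()*R1).as_rotvec()
    out=[]
    for k in range(n):
        Rk=R0*R.from_rotvec(dv*k/n);out.append([(Rk.inv().apply(p1-p0)/n/10).round(2).tolist(),np.degrees(dv/n).round(2).tolist()])
    print("t",round(s["t"],2),"pos",p0.round(1),"rot",np.degrees(s["tcp_rot"]).round(2),"F",s["ft_force"].round(1),"M",s["moment"].round(2),"open",round(s["opening"],3),"j",s["joints"].round(2))
    for o in out:print(o)
if __name__=="__main__":
    a=[float(v) for v in sys.argv[1:]];rows(*a[:4],int(a[4]))
E
python3 go.py 592 240.5 130 -73 10
python3 - <<'E'
from h import *
p=read_camera("top")
for uv in((493,150),(515,178),(516,202),(478,154)): print(uv,ray_z(p,uv,280).round(0))
E
```

```text
t 3.4 pos [245.6 574.8 214.6] rot [-90.    -0.   -23.14] F [-0.  -0.7 -0.4] M [ 0.04 -0.02  0.01] open 0.998 j [ 1.06  0.49  1.56 -0.    1.09 -0.11]
[[4.5, 0.85, -1.71], [-0.0, 4.99, 0.0]]
[[4.63, 0.85, -1.31], [-0.0, 4.99, 0.0]]
[[4.73, 0.85, -0.91], [-0.0, 4.99, 0.0]]
[[4.79, 0.85, -0.49], [-0.0, 4.99, 0.0]]
[[4.81, 0.85, -0.08], [-0.0, 4.99, 0.0]]
[[4.8, 0.85, 0.34], [-0.0, 4.99, 0.0]]
[[4.75, 0.85, 0.76], [-0.0, 4.99, 0.0]]
[[4.67, 0.85, 1.17], [-0.0, 4.99, 0.0]]
[[4.55, 0.85, 1.57], [-0.0, 4.99, 0.0]]
[[4.4, 0.85, 1.96], [-0.0, 4.99, 0.0]]
(493, 150) [ 605. -268.  280.]
(515, 178) [ 552. -304.  280.]
(516, 202) [ 508. -302.  280.]
(478, 154) [ 597. -240.  280.]
```

apply_moves(
  increments=[
    [[4.5,0.85,-1.7],[0,5,0],5.5],
    [[4.6,0.85,-1.3],[0,5,0],5.5],
    [[4.7,0.85,-0.9],[0,5,0],5.5],
    [[4.8,0.85,-0.5],[0,5,0],5.5],
    [[4.8,0.85,-0.1],[0,5,0],5.5],
  ],
)

```text
t: 4.08
eef_pos: [420.5, 405.2, 171.6]
tcp_rot: [-1.568, 0.001, -0.848]
ft_force: [-0.7, -0.4, -0.6]
opening: 0.591
```

apply_moves(
  increments=[
    [[4.8,0.85,0.3],[0,5,0],5.5],
    [[4.75,0.85,0.8],[0,5,0],5.5],
    [[4.7,0.85,1.2],[0,5,0],5.5],
    [[4.5,0.85,1.6],[0,5,0],5.5],
    [[4.4,0.85,2.0],[0,5,0],5.5],
  ],
)

```text
t: 4.7
eef_pos: [597.6, 230.0, 128.2]
tcp_rot: [-1.567, 0.002, -1.299]
ft_force: [0.1, 0.6, 0.3]
opening: 0.579
```

```bash
python3 go.py 592 240.5 80 -73 4
```

```text
t 4.7 pos [597.6 230.  128.2] rot [-89.78   0.13 -74.43] F [0.1 0.6 0.3] M [-0.1   0.08 -0.  ] open 0.579 j [ 0.26  0.6   1.61  0.    0.93 -0.01]
[[-0.29, 1.21, -0.07], [-0.06, -0.36, -0.03]]
[[-0.29, 1.21, -0.07], [-0.06, -0.36, -0.03]]
[[-0.29, 1.21, -0.06], [-0.06, -0.36, -0.03]]
[[-0.29, 1.21, -0.06], [-0.06, -0.36, -0.03]]
```

apply_moves(
  increments=[
    [[-0.5,1.2,0],[0,-0.4,0],5.5],
    [[-0.4,1.2,-0.1],[0,-0.4,0],5.5],
    [[-0.3,1.2,0],[0,-0.4,0],5.5],
    [[0,1.2,0],[0,-0.3,0],5.5],
    [[0,0,0],[0,0,0],5.5],
  ],
)

```text
t: 5.32
eef_pos: [593.2, 241.6, 76.6]
tcp_rot: [-1.568, 0.002, -1.272]
ft_force: [-0.8, 0.8, 0.2]
opening: 0.578
```

```bash
python3 go.py 592 240.5 37 -73 3; python3 - <<'E'
from h import *
t=[]
for c in("top","side"):
    p=read_camera(c)
    for d in nets.mark_of(p,"rest_grip")[:3]: print(c,d["confidence"],toworld(p,d["point"]).round(1))
    x0,y0,x1,y1=(190,145,290,235) if c=="top" else (195,190,295,300)
    im=cv2.resize(p["img"][y0:y1,x0:x1,::-1],None,fx=4,fy=4,interpolation=cv2.INTER_CUBIC)
    G=frame(*np.load("rv.npy"));draw(im,p,G(box(-20,20,-7,7,68)),(0,0,255),4,np.array([x0,y0]))
    t.append(cv2.copyMakeBorder(im,0,440-im.shape[0],0,0,0))
cv2.imwrite("pics/near3.png",np.hstack(t))
E
```

```text
t 5.33 pos [593.2 241.6  76.6] rot [-89.85   0.13 -72.87] F [-0.8  0.8  0.2] M [-0.07  0.06 -0.04] open 0.578 j [ 0.28  0.67  1.65  0.    0.83 -0.02]
[[0.02, 1.32, -0.05], [-0.05, 0.04, -0.04]]
[[0.02, 1.32, -0.05], [-0.05, 0.04, -0.04]]
[[0.02, 1.32, -0.05], [-0.05, 0.04, -0.04]]
top 0.17 [ 370.9 -175.3    2.9]
side 0.66 [220.5 274.2  53.3]
side 0.6 [593.6 241.4  52.6]
```

View pics/near3.png

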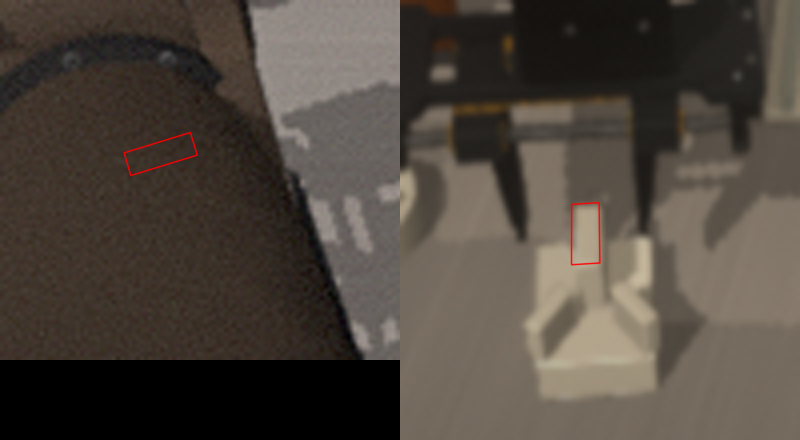

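Side view: the fingers at x≈520 and 640 straddle the rib at 586, so I go down.

apply_moves(
  increments=[
    [[0,1.5,0],[0,0,0],5.5],
    [[0,1.5,0],[0,0,0],5.5],
    [[0,1.1,0],[0,0,0],5.5],
    [[0,0,0],[0,0,0],0.5],
    [[0,0,0],[0,0,0],0.5],
  ],
)

```text
t: 6.15
eef_pos: [594.4, 241.2, 34.0]
tcp_rot: [-1.566, 0.002, -1.273]
ft_force: [1.0, 0.9, 0.7]
opening: 0.423
```

apply_moves(
  increments=[
    [[0,0,0],[0,0,0],0.5],
    [[0,0,0],[0,0,0],0.5],
    [[0,0,0],[0,0,0],0.5],
    [[0,-0.5,0],[0,0,0],0.5],
    [[0,-1.5,0],[0,0,0],0.5],
  ],
)

```text
t: 6.78
eef_pos: [593.7, 240.9, 54.5]
tcp_rot: [-1.568, 0.002, -1.273]
ft_force: [-0.2, 0.1, -3.1]
opening: 0.148
```

```bash
python3 go.py 499 11 100 -81.6 5;python3 - <<'E'
from h import *
p=read_camera("side")
for n in("rest_grip","rest_peg"):
  for d in nets.mark_of(p,n)[:3]: print(n,d["confidence"],toworld(p,d["point"]).round(1))
E
```

```text
t 6.78 pos [593.7 240.9  54.5] rot [-89.84   0.12 -72.95] F [-0.2  0.1 -3.1] M [-0.1   0.03 -0.01] open 0.148 j [ 0.28  0.7   1.66  0.    0.78 -0.02]
[[3.84, -0.93, -3.16], [-0.03, 1.73, -0.03]]
[[3.93, -0.92, -3.04], [-0.03, 1.73, -0.03]]
[[4.02, -0.92, -2.92], [-0.03, 1.73, -0.03]]
[[4.11, -0.92, -2.8], [-0.03, 1.73, -0.03]]
[[4.19, -0.91, -2.67], [-0.03, 1.73, -0.03]]
rest_grip 0.72 [594.4 242.1  73.1]
rest_grip 0.57 [225.8 276.2  51.5]
rest_peg 0.7 [262.2 230.9  16.4]
```

apply_moves(
  increments=[
    [[1.0,-2,-0.8],[0,0,0],0.5],
    [[2.0,-2,-1.6],[0,1.5,0],0.5],
    [[3.0,-1,-2.5],[0,1.5,0],0.5],
    [[3.8,0,-3.0],[0,1.5,0],0.5],
    [[3.8,0,-2.9],[0,1.5,0],0.5],
  ],
)

```text
t: 7.55
eef_pos: [522.9, 80.4, 105.9]
tcp_rot: [-1.563, 0.002, -1.377]
ft_force: [0.8, -0.5, -4.1]
opening: 0.141
```

```bash
python3 go.py 499 11 90 -81.6 5
```

```text
t 7.55 pos [522.9  80.4 105.9] rot [-89.53   0.13 -78.87] F [ 0.8 -0.5 -4.1] M [-0.16 -0.05 -0.02] open 0.141 j [ 0.03  0.5   1.91  0.01  0.72 -0.17]
[[1.27, 0.31, -0.74], [-0.09, 0.55, -0.03]]
[[1.28, 0.31, -0.73], [-0.09, 0.55, -0.03]]
[[1.28, 0.31, -0.71], [-0.09, 0.55, -0.03]]
[[1.29, 0.31, -0.7], [-0.09, 0.55, -0.03]]
[[1.3, 0.32, -0.69], [-0.09, 0.55, -0.03]]
```

apply_moves(
  increments=[
    [[1.6,0.3,-0.8],[0,0.6,0],0.5],
    [[1.6,0.3,-0.8],[0,0.6,0],0.5],
    [[1.4,0.3,-0.8],[0,0.6,0],0.5],
    [[1.2,0.3,-0.6],[0,0.6,0],0.5],
    [[0.3,0.3,-0.2],[0,0.3,0],0.5],
  ],
)

```text
t: 8.18
eef_pos: [501.5, 10.6, 89.9]
tcp_rot: [-1.562, 0.003, -1.428]
ft_force: [0.0, 0.3, -3.3]
opening: 0.147
```

```bash
cat > chk.py <<'E'
import sys
from h import *
s=readout.state();fv=np.load("fv.npy");F=frame(*fv)
e=np.array(s["eef_pos"]);yaw=s["tcp_rot"][2]+np.pi
G=frame(e[0],e[1],yaw);b=e[2]-34
c,sn=np.cos(fv[2]),np.sin(fv[2]);d=e[:2]-fv[:2];print("grip in filler",(c*d[0]+sn*d[1]).round(1),(-sn*d[0]+c*d[1]).round(1),"yawdiff",np.degrees(yaw-fv[2]).round(2))
t=[]
for cn,crop,sc in(("top",(260,165,430,260),2.3),("side",(245,115,365,255),4)):
    p=read_camera(cn);x0,y0,x1,y1=crop
    for n in("rest_grip","rest_peg","cam_head","channel"):
        for q in nets.mark_of(p,n)[:2]:
            if q["confidence"]>.4: print(cn,n,round(q["confidence"],2),toworld(p,q["point"]).round(1))
    im=cv2.resize(p["img"][y0:y1,x0:x1,::-1],None,fx=sc,fy=sc,interpolation=cv2.INTER_CUBIC);o=np.array([x0,y0])
    draw(im,p,F(box(-200,205,-50,50,12)),(0,255,0),sc,o);draw(im,p,F(box(-13,13,-13,13,74)),(255,0,0),sc,o);draw(im,p,F(box(70,205,-32,32,12)),(255,255,0),sc,o)
    draw(im,p,G(box(-28,52,-30,30,b)),(0,0,255),sc,o);draw(im,p,G(box(-28,52,-30,30,b+30)),(0,0,255),sc,o);draw(im,p,G(box(-68,-60,-4,4,b+26)),(255,0,255),sc,o)
    t.append(im)
H=max(i.shape[0] for i in t);im=np.hstack([cv2.copyMakeBorder(i,0,H-i.shape[0],0,0,0) for i in t])
k=min(1,800/im.shape[1]);
if len(sys.argv)>1: cv2.imwrite("pics/"+sys.argv[1],cv2.resize(im,None,fx=k,fy=k,interpolation=cv2.INTER_AREA))
E
python3 go.py 498.7 13.7 70 -81.65 3; python3 chk.py hov4.png
```

```text
t 8.18 pos [501.5  10.6  89.9] rot [-89.48   0.15 -81.81] F [ 0.   0.3 -3.3] M [-0.09  0.08 -0.03] open 0.147 j [-0.11  0.49  1.99  0.01  0.65 -0.26]
[[-0.11, 0.66, -0.08], [-0.17, -0.05, -0.05]]
[[-0.11, 0.66, -0.08], [-0.17, -0.05, -0.05]]
[[-0.11, 0.66, -0.08], [-0.17, -0.05, -0.05]]
grip in filler 136.3 -2.4 yawdiff -0.11
side rest_grip 0.93 [223.7 274.7  52.5]
side rest_grip 0.87 [504.5  13.6 106.7]
side rest_peg 0.72 [263.4 230.8  21.3]
side cam_head 0.61 [ 519.3 -126.7   67.9]
side channel 0.61 [491.8  21.5  13.1]
```

View pics/hov4.png

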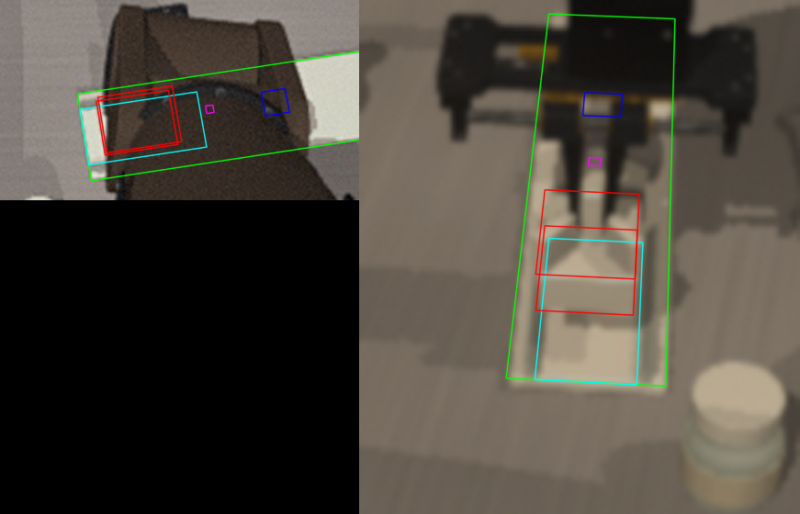

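apply_moves(
  increments=[
    [[-0.2,0.6,-0.15],[-0.2,0,0],0.5],
    [[-0.15,0.6,-0.1],[-0.2,0,0],0.5],
    [[-0.1,0.6,0],[-0.2,0,0],0.5],
    [[0,0.2,0],[0,0,0],0.5],
    [[0,0,0],[0,0,0],0.5],
  ],
)

```text
t: 9.3
eef_pos: [498.3, 16.1, 68.5]
tcp_rot: [-1.573, 0.003, -1.426]
ft_force: [-0.1, 0.2, -3.2]
opening: 0.142
```

```bash
python3 go.py 498.7 13.7 48 -81.65 4
```

```text
t 9.3 pos [498.3  16.1  68.5] rot [-90.14   0.15 -81.71] F [-0.1  0.2 -3.2] M [-0.12 -0.    0.07] open 0.142 j [-0.1   0.53  2.01  0.    0.61 -0.25]
[[0.06, 0.51, 0.0], [0.03, -0.01, -0.04]]
[[0.06, 0.51, 0.0], [0.03, -0.01, -0.04]]
[[0.06, 0.51, 0.0], [0.03, -0.01, -0.04]]
[[0.06, 0.51, 0.0], [0.03, -0.01, -0.04]]
```

apply_moves(
  increments=[
    [[0.1,0.4,0],[0,0,0],0.5],
    [[0.1,0.4,0],[0,0,0],0.5],
    [[0,0.4,0],[0,0,0],0.5],
    [[0,0.3,0],[0,0,0],0.5],
    [[0,0.2,0],[0,0,0],0.5],
  ],
)

```text
t: 9.93
eef_pos: [498.8, 13.9, 50.6]
tcp_rot: [-1.572, 0.003, -1.426]
ft_force: [0.1, 0.8, -4.8]
opening: 0.145
```

```bash
python3 go.py 498.7 13.7 46 -81.65 4
```

```text
t 9.93 pos [498.8  13.9  50.6] rot [-90.1    0.15 -81.72] F [ 0.1  0.8 -4.8] M [-0.1   0.04 -0.04] open 0.145 j [-0.11  0.56  2.02  0.    0.56 -0.25]
[[0.0, 0.11, -0.0], [0.02, -0.02, -0.04]]
[[0.0, 0.11, -0.0], [0.02, -0.02, -0.04]]
[[0.0, 0.11, -0.0], [0.02, -0.02, -0.04]]
[[0.0, 0.11, -0.0], [0.02, -0.02, -0.04]]
```

apply_moves(
  increments=[
    [[0,0.2,0],[0,0,0],0.5],
    [[0,0.15,0],[0,0,0],0.5],
    [[0,0.1,0],[0,0,0],0.5],
    [[0,0.1,0],[0,0,0],0.5],
    [[0,0,0],[0,0,0],0.5],
  ],
)

```text
t: 10.55
eef_pos: [498.8, 13.9, 47.0]
tcp_rot: [-1.571, 0.002, -1.426]
ft_force: [0.1, -0.3, -3.6]
opening: 0.143
```

```bash
python3 go.py 498.7 13.7 46 -81.65 1
```

```text
t 10.55 pos [498.8  13.9  47. ] rot [-90.01   0.12 -81.69] F [ 0.1 -0.3 -3.6] M [-0.15  0.05  0.  ] open 0.143 j [-0.11  0.57  2.02  0.    0.55 -0.25]
[[0.02, 0.09, -0.02], [0.01, -0.04, -0.12]]
```

apply_moves(
  increments=[
    [[0,0.1,0],[0,0,0],0.5],
    [[0,0.1,0],[0,0,0],0.5],
    [[0,0.1,0],[0,0,0],0.5],
    [[0,0,0],[0,0,0],0.5],
    [[0,0,0],[0,0,0],0.5],
  ],
)

```text
t: 11.18
eef_pos: [499.0, 13.9, 46.7]
tcp_rot: [-1.569, 0.001, -1.426]
ft_force: [0.2, -0.2, -1.7]
opening: 0.148
```

```bash
python3 go.py 498.7 13.7 46 -81.65 1
```

```text
t 11.18 pos [499.   13.9  46.7] rot [-89.9    0.09 -81.69] F [ 0.2 -0.2 -1.7] M [-0.1   0.14  0.03] open 0.148 j [-0.11  0.57  2.02  0.    0.55 -0.25]
[[0.02, 0.07, -0.03], [-0.1, -0.04, -0.09]]
```

apply_moves(
  increments=[
    [[0.7,0,0],[0,0,0],0.5],
    [[0.8,0,0],[0,0,0],0.5],
    [[0.8,0,0],[0,0,0],0.5],
    [[0.8,0,0],[0,0,0],0.5],
    [[0.4,0,0],[0,0,0],0.5],
  ],
)

```text
t: 11.8
eef_pos: [504.6, -22.8, 46.7]
tcp_rot: [-1.569, 0.002, -1.426]
ft_force: [0.2, 3.1, 2.2]
opening: 0.15
```

```bash
python3 go.py 498.7 13.7 46 -81.65 1; python3 chk.py sl5.png
```

```text
t 11.8 pos [504.6 -22.8  46.7] rot [-89.89   0.12 -81.73] F [0.2 3.1 2.2] M [ 0.52  0.25 -0.04] open 0.15 j [-0.18  0.57  2.01  0.    0.56 -0.33]
[[-3.7, 0.07, -0.06], [-0.11, -0.08, -0.12]]
grip in filler 102.7 -0.6 yawdiff -0.03
top channel 0.95 [498.3  24.4  16.2]
side rest_grip 0.97 [502.7 -18.4  62.8]
side rest_grip 0.6 [441.1 429.1  -0.7]
side rest_peg 0.85 [264.2 235.5  22. ]
side cam_head 0.46 [ 523.6 -127.9   67.4]
side cam_head 0.45 [ 372.6 -174.2   -0.6]
side channel 0.71 [492.9  22.7  14.8]
```

View pics/sl5.png

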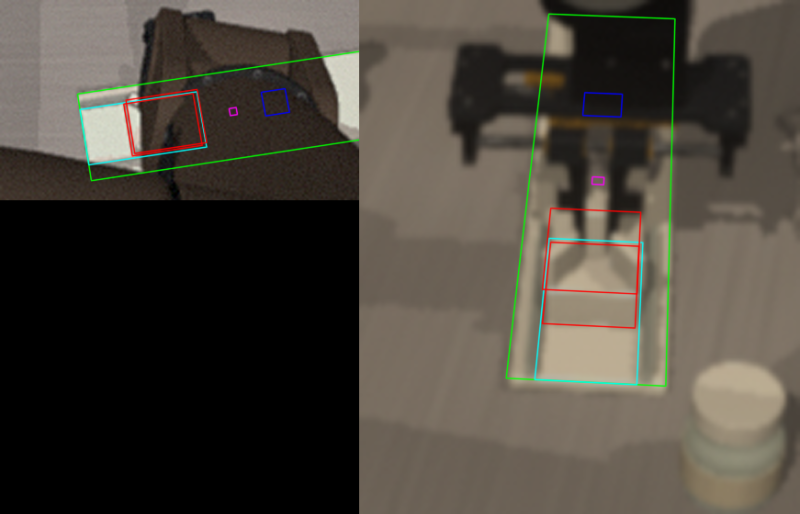

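The rest is in the channel between the rails and parallel to them. Now I creep towards the stop.

apply_moves(
  increments=[
    [[0.1,0,0],[0,0,0],0.5],
    [[0.1,0,0],[0,0,0],0.5],
    [[0.1,0,0],[0,0,0],0.5],
    [[0.1,0,0],[0,0,0],0.5],
    [[0.1,0,0],[0,0,0],0.5],
  ],
)

```text
t: 12.92
eef_pos: [505.0, -26.0, 46.7]
tcp_rot: [-1.569, 0.003, -1.426]
ft_force: [1.4, 4.5, 4.7]
opening: 0.146
```

```bash
python3 go.py 498.7 13.7 46 -81.65 1
```

```text
t 12.93 pos [505.  -26.   46.7] rot [-89.91   0.19 -81.69] F [1.4 4.5 4.7] M [ 0.82  0.01 -0.  ] open 0.146 j [-0.18  0.57  2.01  0.01  0.56 -0.34]
[[-4.02, 0.08, -0.05], [-0.09, -0.04, -0.19]]
```

apply_moves(
  increments=[
    [[0.1,-0.03,0],[0,0,0],0.5],
    [[0.1,-0.03,0],[0,0,0],0.5],
    [[0.1,0,0],[0,0,0],0.5],
    [[0.1,0,0],[0,0,0],0.5],
    [[0.1,0,0],[0,0,0],0.5],
  ],
)

```text
t: 13.55
eef_pos: [505.2, -31.7, 46.7]
tcp_rot: [-1.571, 0.003, -1.426]
ft_force: [-0.9, 1.1, -2.3]
opening: 0.143
```

```bash
python3 go.py 498.7 13.7 46 -81.65 1
```

```text
t 13.55 pos [505.2 -31.7  46.7] rot [-90.01   0.2  -81.68] F [-0.9  1.1 -2.3] M [0.04 0.01 0.03] open 0.143 j [-0.19  0.58  2.    0.01  0.56 -0.35]
[[-4.58, 0.08, 0.02], [0.01, -0.03, -0.2]]
```

apply_moves(
  increments=[
    [[0.05,0,0],[0,0,0],0.5],
    [[0.06,0,0],[0,0,0],0.5],
    [[0.06,0,0],[0,0,0],0.5],
    [[0.06,0,0],[0,0,0],0.5],
    [[0,0,0],[0,0,0],0.5],
  ],
)

```text
t: 14.18
eef_pos: [505.6, -34.2, 46.7]
tcp_rot: [-1.571, 0.003, -1.426]
ft_force: [-0.5, 1.0, -0.9]
opening: 0.141
```

```bash
python3 go.py 498.7 13.7 46 -81.65 1
```

```text
t 14.18 pos [505.6 -34.2  46.7] rot [-90.     0.2  -81.68] F [-0.5  1.  -0.9] M [-0.03  0.03  0.01] open 0.141 j [-0.2   0.58  2.    0.01  0.57 -0.35]
[[-4.84, 0.08, 0.01], [0.0, -0.03, -0.2]]
```

apply_moves(
  increments=[
    [[0.05,0,0],[0,0,0],0.5],
    [[0.06,0,0],[0,0,0],0.5],
    [[0.06,0,0],[0,0,0],0.5],
    [[0.06,0,0],[0,0,0],0.5],
    [[0,0,0],[0,0,0],0.5],
  ],
)

```text
t: 14.8
eef_pos: [505.7, -35.4, 46.7]
tcp_rot: [-1.571, 0.005, -1.426]
ft_force: [0.2, 2.4, -1.3]
opening: 0.145
```

```bash
python3 go.py 498.7 13.7 46 -81.65 1
```

```text
t 14.8 pos [505.7 -35.4  46.7] rot [-90.01   0.27 -81.7 ] F [ 0.2  2.4 -1.3] M [ 0.46 -0.01  0.01] open 0.145 j [-0.2   0.58  2.    0.01  0.57 -0.35]
[[-4.96, 0.1, 0.01], [0.01, -0.05, -0.27]]
```

apply_moves(
  increments=[
    [[0.06,0,0],[0,0,0],0.5],
    [[0.06,0,0],[0,0,0],0.5],
    [[0.06,0,0],[0,0,0],0.5],
    [[0.06,0,0],[0,0,0],0.5],
    [[0,0,0],[0,0,0],0.5],
  ],
)

```text
t: 15.42
eef_pos: [505.7, -35.6, 46.8]
tcp_rot: [-1.571, 0.008, -1.426]
ft_force: [0.5, 4.0, -1.8]
opening: 0.145
```

```bash
python3 go.py 498.7 13.7 46 -81.65 1
```

```text
t 15.43 pos [505.7 -35.6  46.8] rot [-90.04   0.44 -81.72] F [ 0.5  4.  -1.8] M [ 0.57 -0.1   0.02] open 0.145 j [-0.2   0.58  2.    0.01  0.57 -0.36]
[[-4.98, 0.12, 0.01], [0.04, -0.07, -0.44]]
```

Motion stalled and the force rose gently to about 4 N: that is rubber contact. I release and lift clear.

apply_moves(
  increments=[
    [[0,0,0],[0,0,0],5],
    [[0,0,0],[0,0,0],5],
    [[0,0,0],[0,0,0],5],
    [[0,-1.5,0],[0,0,0],5],
    [[0,-2.5,0],[0,0,0],5],
  ],
)

```text
t: 16.05
eef_pos: [505.6, -36.6, 87.7]
tcp_rot: [-1.573, 0.008, -1.427]
ft_force: [0.2, 0.3, 0.4]
opening: 0.515
```

apply_moves(
  increments=[
    [[0,-3,0],[0,0,0],5],
    [[0,-3,0],[0,-5,0],5],
    [[0,0,0],[0,-10,0],5],
    [[0,0,0],[0,-10,0],5],
    [[0,0,0],[0,-10,0],5],
  ],
)

```text
t: 16.68
eef_pos: [506.6, -37.5, 157.2]
tcp_rot: [-1.564, 0.001, -0.798]
ft_force: [-0.6, 0.1, 0.1]
opening: 0.529
```

```bash
python3 go.py 519 -125 105 8.3 7
```

```text
t 16.68 pos [506.6 -37.5 157.2] rot [-8.962e+01  4.000e-02 -4.572e+01] F [-0.6  0.1  0.1] M [ 0.01 -0.03  0.03] open 0.529 j [-0.21  0.4   1.91  0.01  0.83 -0.99]
[[1.02, 0.74, -0.75], [-0.05, -7.72, 0.02]]
[[0.91, 0.74, -0.88], [-0.05, -7.72, 0.02]]
[[0.78, 0.74, -0.99], [-0.05, -7.72, 0.02]]
[[0.64, 0.74, -1.09], [-0.05, -7.72, 0.02]]
[[0.49, 0.74, -1.16], [-0.05, -7.72, 0.02]]
[[0.33, 0.74, -1.22], [-0.05, -7.72, 0.02]]
[[0.16, 0.74, -1.25], [-0.05, -7.72, 0.02]]
```

apply_moves(
  increments=[
    [[1.2,0,-0.8],[0,-8.5,0],5],
    [[1.0,0,-1.0],[0,-8.5,0],5],
    [[0.9,0,-1.2],[0,-8.5,0],5],
    [[0.7,0,-1.3],[0,-8.5,0],5],
    [[0.5,0,-1.3],[0,-8.5,0],5],
  ],
)

```text
t: 17.3
eef_pos: [518.5, -110.3, 162.7]
tcp_rot: [-1.567, -0.009, -0.029]
ft_force: [-0.3, -0.1, -0.7]
opening: 0.526
```

```bash
python3 go.py 519 -125 100 8.3 4; python3 - <<'E'
from h import *
for c in("side","top"):
    p=read_camera(c)
    for n in("rest_grip","rest_peg","cam_head"):
        for q in nets.mark_of(p,n)[:2]:
            if q["confidence"]>.4: print(c,n,round(q["confidence"],2),toworld(p,q["point"]).round(1))
E
```

```text
t 17.3 pos [ 518.5 -110.3  162.7] rot [-89.78  -0.49  -1.66] F [-0.3 -0.1 -0.7] M [-0.01 -0.01  0.01] open 0.526 j [-0.34  0.42  1.86  0.01  0.86 -1.88]
[[0.01, 1.57, -0.37], [-0.04, -2.49, 0.13]]
[[-0.0, 1.57, -0.37], [-0.04, -2.49, 0.13]]
[[-0.01, 1.57, -0.37], [-0.04, -2.49, 0.13]]
[[-0.03, 1.57, -0.37], [-0.04, -2.49, 0.13]]
side rest_grip 0.96 [220.3 274.9  54.3]
side rest_grip 0.76 [507.8 -31.1  66.4]
side rest_peg 0.8 [265.2 230.6  19.3]
side cam_head 0.8 [ 521.5 -128.9   68.5]
side cam_head 0.58 [4.391e+02 4.281e+02 2.000e-01]
top rest_grip 0.58 [499.  -36.2  62.6]
top rest_peg 0.75 [516.5 -98.4  35.1]
top rest_peg 0.73 [268.9 228.8  21.1]
```

apply_moves(
  increments=[
    [[0.1,1.6,-0.6],[0,-2.8,0.2],5],
    [[0.1,1.6,-0.6],[0,-2.8,0.2],5],
    [[0.1,1.6,-0.3],[0,-2.5,0.1],5],
    [[0,1.2,-0.1],[0,-1.5,0],5],
    [[0,0,0],[0,0,0],5],
  ],
)

```text
t: 18.32
eef_pos: [521.9, -123.6, 100.6]
tcp_rot: [-1.567, -0.0, 0.134]
ft_force: [0.2, -0.2, 0.3]
opening: 0.529
```

```bash
python3 go.py 520.3 -126.8 47.5 8.3 4; python3 - <<'E'
from h import *
fv=np.load("fv.npy");F=frame(520.3,-126.8,fv[2]);t=[]
for cn,crop,s in(("side",(270,90,350,210),5),("top",(320,165,440,265),3.3)):
    p=read_camera(cn);x0,y0,x1,y1=crop
    im=cv2.resize(p["img"][y0:y1,x0:x1,::-1],None,fx=s,fy=s,interpolation=cv2.INTER_CUBIC);o=np.array([x0,y0])
    draw(im,p,F(box(-13,13,-13,13,74)),(255,0,0),s,o);draw(im,p,F(box(-13,13,-13,13,44)),(255,0,0),s,o);t.append(im)
H=max(i.shape[0] for i in t);cv2.imwrite("pics/cam6.png",np.hstack([cv2.copyMakeBorder(i,0,H-i.shape[0],0,0,0) for i in t]))
E
```

```text
t 18.32 pos [ 521.9 -123.6  100.6] rot [-89.79  -0.     7.7 ] F [ 0.2 -0.2  0.3] M [ 0.06 -0.01  0.  ] open 0.529 j [-0.36  0.52  1.89  0.    0.73 -2.07]
[[-0.05, 1.33, -0.08], [-0.05, -0.15, 0.0]]
[[-0.05, 1.33, -0.08], [-0.05, -0.15, 0.0]]
[[-0.05, 1.33, -0.08], [-0.05, -0.15, 0.0]]
[[-0.05, 1.33, -0.07], [-0.05, -0.15, 0.0]]
```

View pics/cam6.png

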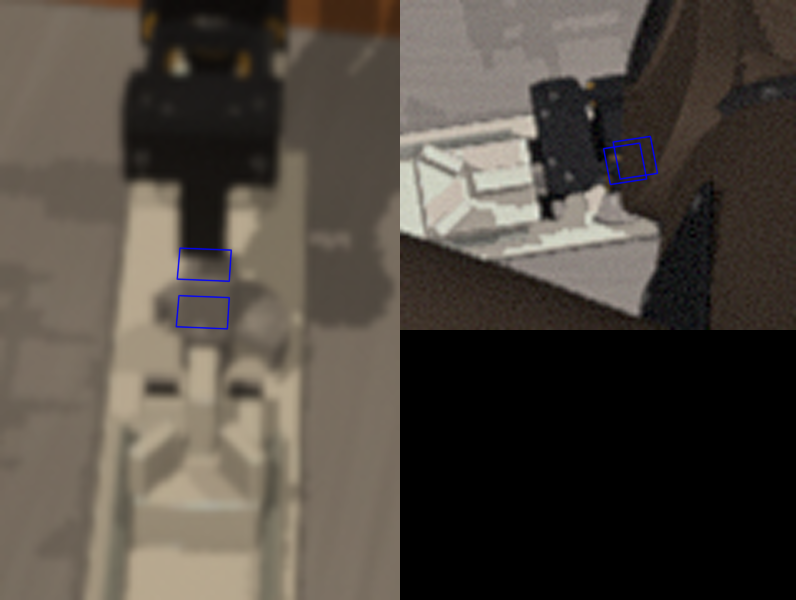

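Side view: the finger (x≈203) is in line with the cam head (≈205), and the rest sits against the two stop pads (y≈390). I descend over the head.

apply_moves(
  increments=[
    [[-0.1,1.4,-0.15],[0,-0.3,0],5],
    [[0,1.4,-0.15],[0,-0.2,0],5],
    [[0,1.4,-0.1],[0,0,0],5],
    [[0,1.2,0],[0,0,0],5],
    [[0,0,0],[0,0,0],5],
  ],
)

```text
t: 19.05
eef_pos: [522.0, -127.8, 43.9]
tcp_rot: [-1.568, -0.002, 0.143]
ft_force: [0.3, 0.7, 0.5]
opening: 0.526
```

```bash
python3 go.py 520.3 -126.8 49 8.3 1
```

```text
t 19.05 pos [ 522.  -127.8   43.9] rot [-89.84  -0.1    8.17] F [0.3 0.7 0.5] M [ 0.02 -0.01  0.01] open 0.526 j [-0.36  0.61  1.93  0.01  0.6  -2.08]
[[-0.15, -0.51, 0.13], [-0.16, -0.13, 0.1]]
```

apply_moves(
  increments=[
    [[-0.15,-0.5,0.1],[-0.2,0,0],5],
    [[0,0,0],[0,0,0],5],
    [[0,0,0],[0,0,0],2],
    [[0,0,0],[0,0,0],2],
    [[0,0,0],[0,0,0],2],
  ],
)

```text
t: 19.68
eef_pos: [519.6, -124.7, 50.3]
tcp_rot: [-1.568, -0.001, 0.141]
ft_force: [4.3, 31.1, 5.4]
opening: 0.269
```

apply_moves(
  increments=[
    [[0,0,0],[0,0,0],2],
    [[0,0,0],[0,0,0],2],
    [[0,0,0],[0,0,0],2],
    [[0,0,0],[0,0,0],2],
    [[0,0,0],[0,0,0],2],
  ],
)

```text
t: 20.3
eef_pos: [519.7, -124.5, 50.3]
tcp_rot: [-1.568, -0.002, 0.141]
ft_force: [0.1, 1.5, -0.7]
opening: 0.273
```

```bash
python3 go.py 520.3 -126.8 49 8.3 1
```

```text
t 20.3 pos [ 519.7 -124.5   50.3] rot [-89.86  -0.09   8.08] F [ 0.1  1.5 -0.7] M [ 0.11 -0.1  -0.03] open 0.273 j [-0.36  0.59  1.93  0.    0.61 -2.08]
[[0.02, 0.13, -0.24], [-0.14, -0.22, 0.09]]
```

apply_moves(
  increments=[
    [[0,0,0],[0,5,0],2],
    [[0,0,0],[0,8,0],2],
    [[0,0,0],[0,8,0],2],
    [[0,0,0],[0,8,0],2],
    [[0,0,0],[0,8,0],2],
  ],
)

```text
t: 20.92
eef_pos: [519.7, -124.9, 50.3]
tcp_rot: [-1.569, 0.0, -0.523]
ft_force: [0.3, 1.0, -1.2]
opening: 0.27
```

```bash
python3 go.py 520.3 -126.8 49 8.3 1
```

```text
t 20.93 pos [ 519.7 -124.9   50.3] rot [-89.88   0.   -29.96] F [ 0.3  1.  -1.2] M [-0.06 -0.03  0.05] open 0.27 j [-0.36  0.59  1.93  0.    0.61 -1.41]
[[0.15, 0.13, -0.14], [-0.12, -38.26, 0.04]]
```

Smooth, free turning at 0.05 N m with negligible side force. Carrying on.

apply_moves(
  increments=[
    [[0,0,0],[0,9,0],2],
    [[0,0,0],[0,9,0],2],
    [[0,0,0],[0,9,0],2],
    [[0,0,0],[0,9,0],2],
    [[0,0,0],[0,9,0],2],
  ],
)

```text
t: 21.55
eef_pos: [519.3, -125.2, 50.4]
tcp_rot: [-1.57, 0.001, -1.333]
ft_force: [-0.6, 2.1, -0.2]
opening: 0.269
```

```bash
python3 go.py 520.3 -126.8 49 8.3 1
```

```text
t 21.55 pos [ 519.3 -125.2   50.4] rot [-8.997e+01  8.000e-02 -7.639e+01] F [-0.6  2.1 -0.2] M [-0.16  0.01  0.1 ] open 0.269 j [-0.36  0.59  1.93  0.    0.61 -0.6 ]
[[0.18, 0.14, 0.06], [-0.08, -84.69, -0.04]]
```

apply_moves(
  increments=[
    [[0,0,0],[0,6,0],2],
    [[0,0,0],[0,6,0],2],
    [[0,0,0],[0,6,0],2],
    [[0,0,0],[0,6,0],2],
    [[0,0,0],[0,3,0],2],
  ],
)

```text
t: 22.18
eef_pos: [519.0, -125.2, 50.3]
tcp_rot: [-1.571, 0.001, -1.821]
ft_force: [-0.2, 1.3, -0.4]
opening: 0.268
```

```bash
python3 go.py 520.3 -126.8 49 8.3 1
```

```text
t 22.18 pos [ 519.  -125.2   50.3] rot [-9.0030e+01  6.0000e-02 -1.0433e+02] F [-0.2  1.3 -0.4] M [-0.13 -0.08  0.1 ] open 0.268 j [-0.36  0.59  1.93  0.    0.61 -0.11]
[[0.13, 0.13, 0.16], [-0.04, -112.63, -0.07]]
```

apply_moves(
  increments=[
    [[0,0,0],[0,3,0],2],
    [[0,0,0],[0,3,0],2],
    [[0,0,0],[0,3,0],2],
    [[0,0,0],[0,3,0],2],
    [[0,0,0],[0,3,0],2],
  ],
)

```text
t: 22.8
eef_pos: [518.9, -125.1, 50.3]
tcp_rot: [-1.572, 0.001, -2.091]
ft_force: [-0.8, 1.7, -1.0]
opening: 0.273
```

```bash
python3 go.py 520.3 -126.8 49 8.3 1
```

```text
t 22.8 pos [ 518.9 -125.1   50.3] rot [-9.0050e+01  3.0000e-02 -1.1978e+02] F [-0.8  1.7 -1. ] M [-0.19 -0.01  0.06] open 0.273 j [-0.36  0.59  1.93  0.    0.61  0.16]
[[0.07, 0.13, 0.21], [-0.01, -128.08, -0.08]]
```

apply_moves(
  increments=[
    [[0,0,0],[0,3,0],2],
    [[0,0,0],[0,3,0],2],
    [[0,0,0],[0,3,0],2],
    [[0,0,0],[0,3,0],2],
    [[0,0,0],[0,3,0],2],
  ],
)

```text
t: 23.42
eef_pos: [518.7, -125.1, 50.3]
tcp_rot: [-1.572, -0.0, -2.36]
ft_force: [0.4, 1.5, -0.3]
opening: 0.273
```

```bash
python3 go.py 520.3 -126.8 49 8.3 1
```

```text
t 23.43 pos [ 518.7 -125.1   50.3] rot [ -90.06   -0.   -135.21] F [ 0.4  1.5 -0.3] M [-0.2  -0.01  0.09] open 0.273 j [-0.36  0.59  1.93  0.    0.61  0.43]
[[0.01, 0.13, 0.23], [0.03, -143.51, -0.07]]
```

apply_moves(
  increments=[
    [[0,0,0],[0,3,0],2],
    [[0,0,0],[0,3,0],2],
    [[0,0,0],[0,3,0],2],
    [[0,0,0],[0,3,0],2],
    [[0,0,0],[0,3,0],2],
  ],
)

```text
t: 24.05
eef_pos: [518.6, -124.9, 50.3]
tcp_rot: [-1.572, -0.001, -2.629]
ft_force: [0.8, 0.9, -0.2]
opening: 0.268
```

```bash
python3 go.py 520.3 -126.8 49 8.3 1
```

```text
t 24.05 pos [ 518.6 -124.9   50.3] rot [-9.0050e+01 -4.0000e-02 -1.5064e+02] F [ 0.8  0.9 -0.2] M [-0.05  0.07  0.03] open 0.268 j [-0.36  0.59  1.93  0.    0.61  0.7 ]
[[-0.06, 0.13, 0.24], [0.07, -158.94, -0.07]]
```

apply_moves(
  increments=[
    [[0,0,0],[0,2,0],2],
    [[0,0,0],[0,2,0],2],
    [[0,0,0],[0,2,0],2],
    [[0,0,0],[0,2,0],2],
    [[0,0,0],[0,2,0],2],
  ],
)

```text
t: 24.68
eef_pos: [518.6, -124.8, 50.3]
tcp_rot: [-1.572, -0.001, -2.813]
ft_force: [0.5, 2.2, -0.7]
opening: 0.271
```

```bash
python3 go.py 520.3 -126.8 49 8.3 1
```

```text
t 24.68 pos [ 518.6 -124.8   50.3] rot [-9.0050e+01 -6.0000e-02 -1.6116e+02] F [ 0.5  2.2 -0.7] M [0.03 0.12 0.05] open 0.271 j [-0.36  0.59  1.93  0.    0.61  0.88]
[[-0.1, 0.13, 0.24], [0.09, -169.46, -0.07]]
```

apply_moves(
  increments=[
    [[0,0,0],[0,2,0],2],
    [[0,0,0],[0,2,0],2],
    [[0,0,0],[0,2,0],2],
    [[0,0,0],[0,2,0],2],
    [[0,0,0],[0,2,0],2],
  ],
)

```text
t: 25.3
eef_pos: [518.5, -124.7, 50.3]
tcp_rot: [-1.572, -0.001, -2.999]
ft_force: [-0.4, 3.5, -0.1]
opening: 0.275
```

```bash
python3 go.py 520.3 -126.8 49 8.3 1
```

```text
t 25.3 pos [ 518.5 -124.7   50.3] rot [-9.0050e+01 -8.0000e-02 -1.7185e+02] F [-0.4  3.5 -0.1] M [0.08 0.18 0.14] open 0.275 j [-0.36  0.59  1.93  0.    0.61  1.07]
[[-0.15, 0.13, 0.23], [-0.12, 179.85, 0.08]]
```

apply_moves(
  increments=[
    [[0,0,0],[0,1,0],2],
    [[0,0,0],[0,1,0],2],
    [[0,0,0],[0,1,0],2],
    [[0,0,0],[0,1,0],2],
    [[0,0,0],[0,1,0],2],
  ],
)

```text
t: 25.92
eef_pos: [518.5, -124.7, 50.4]
tcp_rot: [-1.571, -0.001, -3.092]
ft_force: [-0.6, 3.4, 1.2]
opening: 0.272
```

```bash
python3 go.py 520.3 -126.8 49 8.3 1
```

```text
t 25.93 pos [ 518.5 -124.7   50.4] rot [-9.0030e+01 -9.0000e-02 -1.7716e+02] F [-0.6  3.4  1.2] M [0.18 0.16 0.35] open 0.272 j [-0.36  0.59  1.93 -0.    0.62  1.16]
[[-0.17, 0.13, 0.22], [-0.13, 174.54, 0.06]]
```

```bash
python3 - <<'E'
from h import *
for i in range(6):
    read_camera("side");s=readout.state();print(s["moment"].round(3),s["ft_force"].round(1),round(s["tau"][5],3),np.degrees(s["tcp_rot"][2]).round(2))
E
```

```text
[0.236 0.105 0.311] [-0.3  3.3 -0.4] 0.143 -177.21
[0.12  0.154 0.257] [0.3 3.1 0.3] 0.44 -177.14
[0.127 0.163 0.191] [ 0.2  2.7 -1.4] 0.279 -177.12
[0.125 0.131 0.171] [ 0.1  2.9 -0.1] 0.214 -177.11
[0.138 0.058 0.197] [ 1.2  3.2 -0.1] 0.193 -177.1
[0.141 0.106 0.236] [ 0.5  3.3 -0.8] 0.186 -177.1
```

apply_moves(
  increments=[
    [[0,0,0],[0,1,0],2],
    [[0,0,0],[0,1,0],2],
    [[0,0,0],[0,1,0],2],
    [[0,0,0],[0,1,0],2],
    [[0,0,0],[0,1,0],2],
  ],
)

```text
t: 26.85
eef_pos: [518.5, -124.6, 50.3]
tcp_rot: [-1.571, -0.002, 3.1]
ft_force: [0.0, 2.6, 0.2]
opening: 0.271
```

```bash
cat > m.py <<'E'
from h import *
s=readout.state();print(s["moment"].round(3),s["ft_force"].round(1),s["eef_pos"].round(1),round(s["t"],2))
M=[];T=[]
for i in range(6):
    read_camera("side");s=readout.state();M.append(s["moment"][2]);T.append(s["tau"][5])
print(np.round(M,3),np.round(T,3),np.degrees(s["tcp_rot"][2]).round(2),s["ft_force"].round(1))
E
python3 m.py
```

```text
[0.367 0.143 0.533] [0.  2.6 0.2] [ 518.5 -124.6   50.3] 26.85
[0.436 0.403 0.34  0.359 0.355 0.34 ] [0.28  0.588 0.441 0.368 0.342 0.334] 177.68 [ 0.9  3.1 -0.2]
```

apply_moves(
  increments=[
    [[0,0,0],[0,1,0],2],
    [[0,0,0],[0,1,0],2],
    [[0,0,0],[0,1,0],2],
    [[0,0,0],[0,1,0],2],
    [[0,0,0],[0,0,0],2],
  ],
)

```text
t: 27.78
eef_pos: [518.5, -124.5, 50.3]
tcp_rot: [-1.571, -0.002, 3.027]
ft_force: [1.0, 4.0, 0.1]
opening: 0.274
```

```bash
python3 m.py
```

```text
[0.357 0.191 0.389] [1.  4.  0.1] [ 518.5 -124.5   50.3] 27.77
[0.415 0.333 0.358 0.388 0.341 0.382] [0.427 0.403 0.376 0.365 0.362 0.36 ] 173.45 [1.  3.7 0.3]
```

Torque: about 0.05 N m free up to 2.95 rad, 0.35 at 3.23 and 0.53 at 3.32. So the hook touched between 2.95 and 3.14 rad, and at 3.39 rad the squeeze is about 0.9–1.6 mm (13–24 N), inside the band. I stop here and let go.

apply_moves(
  increments=[
    [[0,0,0],[0,0,0],5],
    [[0,0,0],[0,0,0],5],
    [[0,0,0],[0,0,0],5],
    [[0,-2,0],[0,0,0],5],
    [[0,-3,0],[0,0,0],5],
  ],
)

```text
t: 28.7
eef_pos: [517.8, -125.2, 99.7]
tcp_rot: [-1.572, -0.005, 3.025]
ft_force: [-0.5, -0.5, -0.3]
opening: 0.521
```

apply_moves(
  increments=[
    [[0,-3,0],[0,0,0],5],
    [[0,-3,0],[0,0,0],5],
    [[0,-3,0],[0,0,0],5],
    [[0,0,0],[0,0,0],5],
    [[0,0,0],[0,0,0],5],
  ],
)

```text
t: 29.32
eef_pos: [518.2, -125.8, 193.8]
tcp_rot: [-1.571, -0.002, 3.024]
ft_force: [0.5, 0.7, 0.0]
opening: 0.528
```

```bash
python3 go.py 380 60 200 173 5; python3 - <<'E'
from h import *
fv=np.load("fv.npy");F=frame(518.7,-124.7,fv[2]);t=[]
for cn,crop,s in(("side",(240,90,360,230),4),("top",(260,140,480,290),1.5)):
    p=read_camera(cn);x0,y0,x1,y1=crop
    for n in("rest_grip","rest_peg","cam_head"):
        for q in nets.mark_of(p,n)[:2]:
            if q["confidence"]>.4: print(cn,n,round(q["confidence"],2),toworld(p,q["point"]).round(1))
    t.append(cv2.resize(p["img"][y0:y1,x0:x1,::-1],None,fx=s,fy=s,interpolation=cv2.INTER_CUBIC))
H=max(i.shape[0] for i in t);im=np.hstack([cv2.copyMakeBorder(i,0,H-i.shape[0],0,0,0) for i in t]);k=min(1,800/im.shape[1]);cv2.imwrite("pics/end7.png",cv2.resize(im,None,fx=k,fy=k))
E
```

```text
t 29.32 pos [ 518.2 -125.8  193.8] rot [-9.0010e+01 -1.4000e-01  1.7324e+02] F [0.5 0.7 0. ] M [-0.02  0.15 -0.03] open 0.528 j [-0.36  0.39  1.81 -0.    0.95  1.33]
[[3.18, -0.12, -3.36], [0.0, 0.05, 0.03]]
[[3.19, -0.12, -3.36], [0.0, 0.05, 0.03]]
[[3.19, -0.12, -3.36], [0.0, 0.05, 0.03]]
[[3.19, -0.12, -3.36], [0.0, 0.05, 0.03]]
[[3.19, -0.12, -3.35], [0.0, 0.05, 0.03]]
side rest_grip 0.7 [222.4 273.7  54.3]
side rest_grip 0.63 [508.  -33.3  63. ]
side rest_peg 0.73 [264.2 231.5  18.2]
side cam_head 0.71 [ 523.  -127.8   68.9]
top rest_grip 0.88 [503.1 -33.1  62.8]
top rest_grip 0.66 [221.9 278.2  52.7]
top rest_peg 0.88 [267.  228.4  20.8]
top rest_peg 0.71 [520.4 -99.3  35.5]
top cam_head 0.84 [ 523.2 -126.4   63.8]
```

View pics/end7.png

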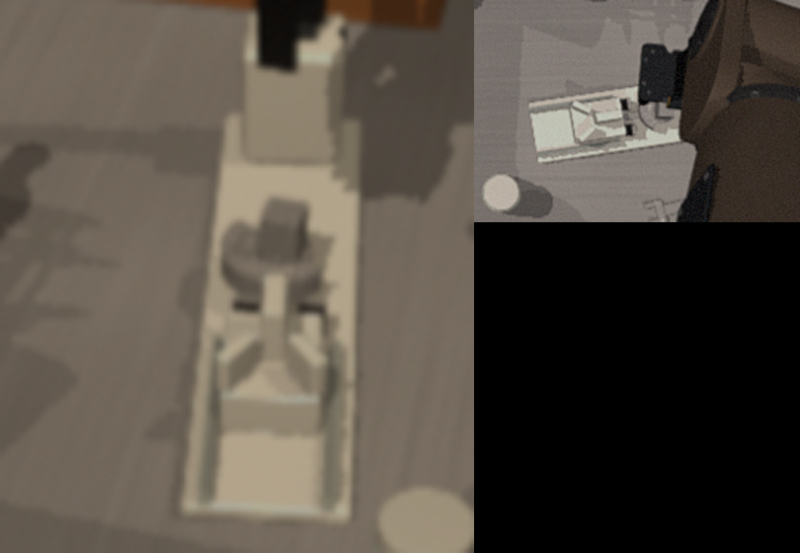

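The picture shows the rest seated in the channel against the black pads. The cam has been turned over the bolt, the gripper is clear, and the jar and spanner look undisturbed. I'm handing in.

```bash
python3 -c "
from cell import env,readout
print(readout.state()['t'],env.job_done())"
```

```text
the job is handed in; nothing more can be done
29.725 None
```

The rest is fitted and clamped, and I handed the job in at about 29.7 s with the gripper open and well clear. No verdict came back.

- **Fitting the rest:** I gripped the white square-based rest by its rib and set it in the channel with its bolt towards the cam. I slid it in until it stalled against the rubber at about 4 N, then let go.
- **Turning the cam:** I turned the head clockwise about 3.4 rad in one grip. The torque was about 0.05 N m until 2.95 rad, 0.35 at 3.23 and 0.53 at 3.32.
- **Squeeze:** From the cam's travel after the hook took up, I put the squeeze at 0.9–1.6 mm (13–24 N). It could be up to about 27 N if the rubber kept its preload from the first touch. All of this is within the 9–30 N band, but it is inferred from torque and angle, not measured directly.
- **Last check:** The pictures show the rest against the pads, the cam turned over the bolt and the tool free. The jar and spanner look undisturbed; I did not re-check the other things on the bench.
- **What disagreed:**
  - My first averaged poses were spoiled by mixed-up detections, so I fitted image edges instead.
  - The networks placed the cam head 2–4 mm from where the grip settled.
  - The settled torque (about 0.37 N m) was lower than the last moving value (0.53 N m).
  - When the gripper closed on the head, the wrist force briefly reached 31 N.

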